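# Pour the stone beads from the scoop into the funnel jar and hold the scoop tipped

### The arm

A 6-joint arm with a two-finger parallel gripper is mounted at the origin on a cart in front of the work surface, level with it; the furniture and walls round the work are solid. World frame = base frame: x ahead of the robot, y to its left, z up, the work surface at z = 0. Lengths are in mm, angles in rad, forces in N, time in s.
With the tool pointing down it reaches from about 325 to 850 mm from the base axis. Payload 4.4 kg.
Tool frame: the origin (TCP) lies on the centre line of the jaws, within the pads' length; the fingertips stand 14 mm ahead of it and the grasp point (between the pads) lies 5 mm behind it (tips_ahead is the distance from the TCP to the fingertips, in mm); z points along the fingers, y is the line along which they close (so a half turn about z gives the same grasp; the last joint's range is limited). The gripper opens to 94 mm and grips with 3 to 60 N. Pads are 16 mm wide; open, the fingers measure 119 mm over their backs; the gripper's body (75 mm by 177 mm) begins 78 mm behind the grasp point.
Start: joints at [1.157, 0.207, 1.542, -0, 1.393, -0.15], TCP at [149.386, 555.258, 219.447] pointing down, gripper open.
Joint ranges: [-2.73, 2.73], [-0.86, 2.22], [0.23, 2.46], [-1.11, 4.25], [0.08, 2.63], [-2.82, 2.82]. Speed limits (rad/s): [2.79, 2.79, 3.14, 3.14, 3.14, 3.14].

### API

Orientations are given as a unit quaternion [x, y, z, w].
In Python, from bench import get_state, capture, finish_job, tips_ahead gives the robot as it stands. The module is installed in compiled form; this text tells all that it offers.
- The arm moves only by the tool move_arm, never from a script. Its argument "targets" is one flat list of numbers, 6 for each row, row after row: the shift along the tool's x, y, z in cm, then the turn, a rotation vector about the tool's x, y, z in degrees. In form: [dx, dy, dz, rx, ry, rz, dx, dy, dz, rx, ry, rz, ...]. A call has 1 to 8 rows; each row shifts and turns the commanded pose from where the row before left it, along the tool's axes as they then stand; what a row does not reach is not made up. A row lasts 1/8 s, in which the tool goes at most 62.5 mm and 10.7 degrees, less where a joint would pass 70% of its speed; a pose out of reach is approached as far as the arm can. A call is refused whole if a number of a shift passes 6.25 or a number of a turn 10.7, either way. A call with a gripper value outside its range is refused whole. "gripper" is the closure in counts, from 0 (fully open) to 255 (shut), set as the call begins (left out, the last holds). The fingers move at their own pace and stop on an object; "force" is the grip in N (left out, the last holds). Time passes only in rows, so rows that do not move let the fingers close. It gives the time, the measured TCP pose, the force, the opening and the grip force at its end, in the units of the state.
- get_state(): the state, without advancing time (a new reading comes with each control period).
- capture(name): name is "scene" or "top" or "wrist"; returns a dict with "frame" (480x640x3 uint8, red, green, blue), "depth" (480x640 float32, mm along the optical axis (not along the pixel's ray), 0 where there is no reading), "intrinsics" (3x3 intrinsics, pixels), "R" (3x3) and "t" (3): a world point X has camera coordinates R X + t; the wrist camera has in their place "hand_eye" (4x4, takes a point from camera to tool coordinates, whose origin is the TCP and whose axes are the flange's). Camera axes: x right, y down, z forward; pixel columns grow to the right and rows downward; lengths in mm; the calibration is good to about 2 mm. The wrist camera is an equidistant fisheye: a pixel r from the principal point sees the ray r / f radians off the axis. A picture is of the moment at which its call begins: read the wrist's pose just before it.
- finish_job(): hands the job in; it is judged then, once.
The state is a dict: "time": time; "qpos": joint angles; "joint_velocities": joint speeds; "joint_efforts": joint torques, N m; "tcp_pos": TCP position; "ee_rot": TCP orientation; "wrist_force": force on the tool from outside, world axes, zero at the start; "wrist_torque": the same for the moment, N m; "grip_width": finger opening in mm; "grip_force": force on a finger pad.
Only numpy, scipy, OpenCV 4.12 (cv2) and the standard library are available. Lean on these libraries where they do the work, as an engineer would, in place of code of your own. Each camera call takes 0.05 s, during which the arm holds its last target. There are 200 camera calls.

### The job

Take the brass bead scoop by its tail and draw it out of its slanted holder without losing any of the three stone beads in it, then tip it nose-down over the funnel so that all three beads run through into the narrow tube of the jar. Finish while still holding the empty scoop up there, nose down above the funnel and touching neither jar nor holder; leave the other things on the table where they are.

Things in the scene. Friction and masses are not known exactly. Their poses are not given: they have to be found in the camera images.
- holder: Fixed dark wooden holder of the scoop: base plate 84 x 110 x 10 mm, two posts, on them a slanted trough (inside 50 mm wide, 66 mm long, cheeks 15 mm high, two small stops at its low end with a 26 mm gap for the tail) sloping down at 18 degrees towards the holder's +y. About 80 mm high in all. Origin: on the table under the trough; z up. Place and yaw vary.
- scoop: Brass bead scoop, 46 (x) x 98 (y) x 15 (z) mm, 30 g, lying loose in the holder nose-up at 18 degrees. Own y runs from nose to tail, z up out of its trough, x across. Origin: middle of the underside. Trough from y = -49 (nose, open) to +17 mm (closed back), about 20 mm wide inside, floor 3 mm, sides 12 mm high; then the tail. Beads roll out once the nose is lower than the tail.
- scoop_grip (a point): Point on the scoop's tail to grasp, at (0, 40, 13) mm in the scoop's frame, whose axes it has. The tail is a flat bar 10 mm wide (x), 4 mm thick, from y = 22 to 49 mm; it sticks out free behind the low end of the holder, about 50 mm above the table, and can be pinched from above across its 10 mm width.
- scoop_nose (a point): Middle of the scoop's open nose edge, on its floor, at (0, -49, 3) mm in the scoop's frame, whose axes it has.
- jar: Fixed funnel jar, 125 mm high: black foot of 80 mm diameter, on it a clear upright tube (outside 38 mm, inside 32 mm, 80 mm high), at its top a wide aluminium funnel opening from 32 mm at height 83 mm to 104 mm inside (110 mm outside) at the rim. Origin: on the table, on its axis; z up. Its place varies.
- funnel_rim (a point): Centre of the funnel's mouth, level with its rim, 125 mm above the table; z up.
- tube_floor (a point): Centre of the inner floor of the jar's tube, 14 mm above the table; z up. The tube ends and the funnel begins about 67 mm above this point.
- bead0: Round polished pale stone bead, 14 mm diameter, 10 g, loose, rolls easily; starts in the scoop against the back wall. Origin at its centre.
- bead1: Same as bead0; starts in the scoop next to it, in front of it.
- bead2: Same as bead0; starts in the scoop, the one nearest to the nose.
- dish_mid (a point): Steel sorting dish, 101 mm diameter, 21 mm high. Loose bystander: leave it where it is. This point is its centre, half-way up
- gem_jar_mid (a point): Small round black gem jar, 33 mm diameter, 22 mm high. Loose bystander: leave it where it is. This point is its centre, half-way up
- palm_stone_mid (a point): Polished palm stone, 46 x 33 x 21 mm. Loose bystander: leave it where it is. This point is its centre, half-way up
- tape_mid (a point): Roll of tape lying flat, 96 mm diameter, 48 mm high. Loose bystander: leave it where it is. This point is its centre, half-way up
There are look-alikes about, which are no part of the job. Several things have the shape of the holder; the one meant has the colours described above.

How it is judged (in metres and radians):
On the way, in this order (a step that is already met when the one before it is completed fails the run):
1. the scoop is drawn clear of its holder, in the gripper, with all three beads still in it (height (world z) of scoop_grip above 0.1 m and contact force between the fingers and scoop above 1 N and contact force between scoop and holder below 0.1 N and contact force between scoop and jar below 0.1 N and y of bead0 in the frame of scoop between -0.049 and 0.018 m and x of bead0 in the frame of scoop between -0.02 and 0.02 m and z of bead0 in the frame of scoop between 0 and 0.03 m and y of bead1 in the frame of scoop between -0.049 and 0.018 m and x of bead1 in the frame of scoop between -0.02 and 0.02 m and z of bead1 in the frame of scoop between 0 and 0.03 m and y of bead2 in the frame of scoop between -0.049 and 0.018 m and x of bead2 in the frame of scoop between -0.02 and 0.02 m and z of bead2 in the frame of scoop between 0 and 0.03 m), for 0.2 s.
2. the scoop is tipped nose-down above the funnel (angle between scoop's own y axis and vertical below 1.31 rad and horizontal distance between scoop_nose and funnel_rim below 0.055 m and z of scoop_nose in the frame of funnel_rim above 0.003 m and contact force between the fingers and scoop above 1 N and contact force between scoop and holder below 0.1 N and contact force between scoop and jar below 0.1 N), for 0.2 s.
At the end, for the whole second after the job is handed in: All three beads lie in the tube below the funnel; the gripper holds the scoop still, nose 15 degrees or more down, nose edge at least 3 mm above the rim and within 55 mm of the funnel axis, touching neither jar nor holder; dish, gem jar, palm stone and tape within 30 mm of their start (all of step 2 and horizontal distance between each of bead0, bead1, bead2 and tube_floor below 0.018 m and z of bead0 in the frame of tube_floor between 0 and 0.06 m and z of bead1 in the frame of tube_floor between 0 and 0.06 m and z of bead2 in the frame of tube_floor between 0 and 0.06 m and linear speed of scoop below 0.03 m/s and distance of each of dish_mid, gem_jar_mid, palm_stone_mid, tape_mid from where it was at the start of the episode below 0.03 m); the arm keeps its last pose, push and grip.
It fails at once if a bystander is knocked away (more than 60 mm) (distance of any of dish_mid, gem_jar_mid, palm_stone_mid, tape_mid from where it was at the start of the episode above 0.06 m).
It also fails if it takes over 51 s, if anything falls off the work surface, if the arm or the gripper's body presses on something with over 40 N, if the wrist force passes 120 N, or if a joint passes its speed limit or range.

## Working session

There is one attempt and no reset: what is moved stays moved. The work goes in short steps, Python scripts to look and compute and a tool call to move; the robot and the scene stay as the last step left them, time stands still between calls to the robot, and variables do not carry over. Pictures are saved under pics/ and viewed, at most 10 in all, crops included, and the job is handed in when it is done.

Besides the shell and the picture viewer there is one more tool, called after "Request:" by a JSON object that holds its "op" and its "data", one argument or row to a line. move_arm: Moves the arm, as the interface text tells. Its arguments: {"type":"object","properties":{"targets":{"type":"array"},"gripper":{"type":"number"},"force":{"type":"number"}},"required":["targets"]}

```bash
mkdir -p pics; python3 - <<'E'
from bench import *
import cv2,numpy as np
for n in("scene","top"):
    c=capture(n); np.savez(n+".npz",**c); cv2.imwrite(f"pics/{n}.png",c["frame"][:,:,::-1]); print(n,c["intrinsics"],c["R"],c["t"])
print(get_state())
E
```

```text
scene [[483.69777615   0.         323.32583477]
 [  0.         483.69777615 233.55573136]
 [  0.           0.           1.        ]] [[ 0.50560859 -0.86270596 -0.00991924]
 [-0.4200135  -0.23608331 -0.8762724 ]
 [ 0.75362366  0.44721707 -0.4817139 ]] [-312.0949763   280.67381707  858.47654628]
top [[475.80291701   0.         314.17887844]
 [  0.         475.80291701 240.19299909]
 [  0.           0.           1.        ]] [[-0.00494672 -0.99961789 -0.02719581]
 [-0.98702832  0.00924503 -0.16027983]
 [ 0.16047001  0.02605018 -0.9866969 ]] [-65.55472256 494.19230712 918.92325774]
{'time': 0.1, 'qpos': array([ 1.15751701e+00,  2.07362843e-01,  1.54278194e+00, -1.39257921e-05,
        1.39348995e+00, -1.50499305e-01]), 'joint_velocities': array([-0.00090918,  0.00033141, -0.00254391, -0.00027889,  0.00075192,
       -0.00032909]), 'joint_efforts': array([-5.33169041e-04, -3.71859741e+01, -2.82290912e+01,  7.00462935e-02,
        3.11770616e-02, -5.92776405e-05]), 'tcp_pos': array([149.10066126, 554.61910645, 218.40478164]), 'ee_rot': array([ 1.31011003e-01,  9.91380388e-01, -9.82646824e-04, -2.77441432e-04]), 'wrist_force': array([-0.5316667 , -0.45315257, -0.11748566]), 'wrist_torque': array([ 0.00065059, -0.0046213 , -0.05332534]), 'grip_force': 0.0, 'grip_width': 94.23493566118938}
```

View pics/scene.png

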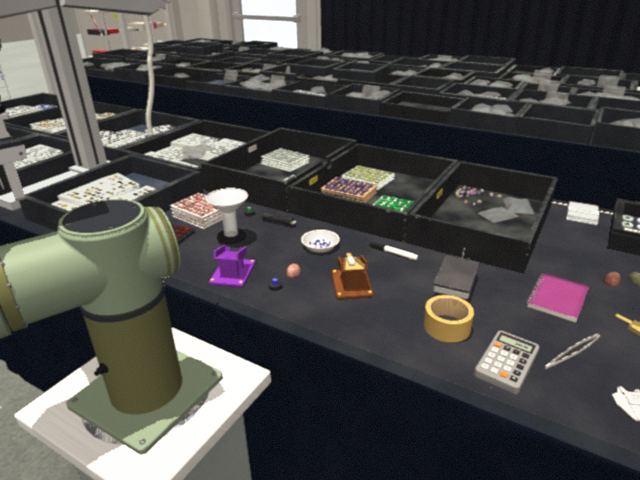

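View pics/top.png

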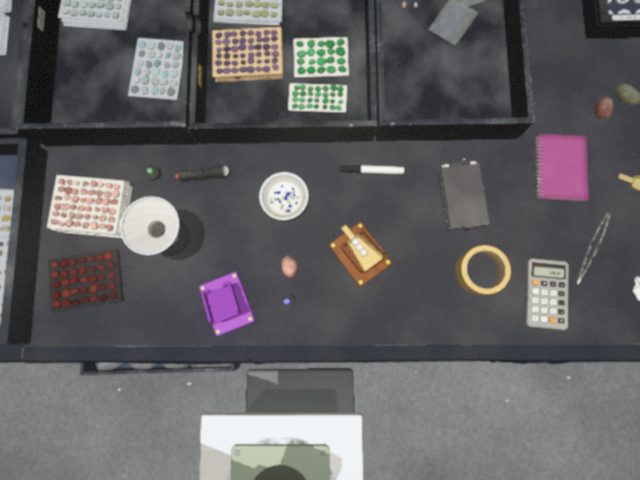

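The top view shows the brown holder with the brass scoop at about (360,252), the funnel at about (150,226), and a purple look-alike at (227,302). Next I'll zoom in and unproject the depth.

```bash
cat > h.py <<'E'
import numpy as np,cv2
def cloud(c):
    K=c["intrinsics"];d=c["depth"];v,u=np.mgrid[:480,:640]
    P=np.stack([(u-K[0,2])/K[0,0]*d,(v-K[1,2])/K[1,1]*d,d],-1)
    return (P-c["t"])@c["R"]
E
python3 - <<'E'
from h import *
c=dict(np.load("top.npz"));W=cloud(c)
im=c["frame"][210:300,315:405,::-1];a=cv2.resize(im,(540,540),interpolation=cv2.INTER_CUBIC);cv2.imwrite("pics/z.png",a)
def rim(m,name):
    p=W[m];print(name,len(p),p.min(0).round(),p.max(0).round(),np.median(p,0).round(1))
sub=lambda x0,x1,y0,y1:np.array([[x0<=u<x1 and y0<=v<y1 for u in range(640)] for v in range(480)])
m=sub(115,190,190,262)&(W[...,2]>118)&(W[...,2]<135)
rim(m,"rim"); 
uv=np.argwhere(m)[:,::-1].astype(np.float32)
xy=W[m][:,:2].astype(np.float32);print(cv2.minEnclosingCircle(xy))
m=sub(325,400,215,290)&(W[...,2]>25);rim(m,"hold")
hsv=cv2.cvtColor(c["frame"],cv2.COLOR_RGB2HSV)
for u,v in[(346,228),(352,238),(360,248),(368,260),(376,268),(345,226),(350,234)]:print(u,v,W[v,u].round(),hsv[v,u])
for n,u,v in[("dish",283,196),("gem",288,300),("stone",289,266),("tape",462,270),("purple",227,302)]:print(n,W[v,u].round())
E
```

```text
rim 713 [456. 180. 118.] [566. 289. 129.] [517.3 247.4 122.3]
((510.53973388671875, 234.193115234375), 55.22890090942383)
hold 1196 [ 340. -205.   44.] [520. -94. 984.] [ 469.5 -162.3   61.6]
346 228 [ 515. -133.   55.] [ 22 101 234]
352 238 [ 494. -144.   58.] [ 23  85 218]
360 248 [ 473. -159.   70.] [ 27  11 236]
368 260 [ 450. -174.   62.] [ 22  99 240]
376 268 [ 440. -195.    8.] [ 12 149 156]
345 226 [ 520. -131.   51.] [ 22  98 214]
350 234 [ 503. -140.   55.] [ 22 100 240]
dish [595.  -2.   5.]
gem [375. -15.  24.]
stone [444. -17.  20.]
tape [ 431. -359.   47.]
purple [371. 101.  55.]
```

View pics/z.png

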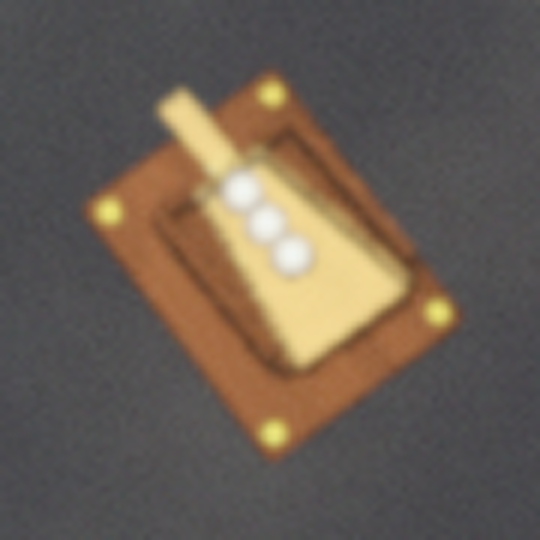

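```bash
cat >> h.py <<'E'
from scipy.spatial.transform import Rotation as Ro
from scipy.linalg import logm,expm
def T(p,q):
    M=np.eye(4);M[:3,:3]=q if np.ndim(q)==2 else Ro.from_quat(q).as_matrix();M[:3,3]=p;return M
def cur():
    from bench import get_state
    s=get_state();return T(s["tcp_pos"],s["ee_rot"])
def rows(A,B,N):
    "constant-twist rows from A to B: one row in cm/deg"
    L=np.real(logm(np.linalg.inv(A)@B));D=expm(L/N)
    r=np.r_[D[:3,3]/10,Ro.from_matrix(D[:3,:3]).as_rotvec(degrees=True)]
    path=[A]
    for i in range(N):path.append(path[-1]@D)
    return r.round(3),np.array([p[:3,3] for p in path]).round(0)
def scoopR(yaw,slope):
    "scoop axes: y horizontal dir yaw, tail lower by slope (deg)"
    s=np.radians(slope);c=np.cos(np.radians(yaw));n=np.sin(np.radians(yaw))
    y=np.array([c*np.cos(s),n*np.cos(s),-np.sin(s)]);z=np.array([c*np.sin(s),n*np.sin(s),np.cos(s)])
    return np.stack([np.cross(y,z),y,z],1)
def toolR(S): # tool x = tail dir, z = -scoop z
    return np.stack([S[:,1],np.cross(-S[:,2],S[:,1]),-S[:,2]],1)
E
python3 - <<'E'
from h import *
for n,box in(("top",(330,390,215,285)),("scene",(325,385,245,300))):
    c=dict(np.load(n+".npz"));W=cloud(c);hsv=cv2.cvtColor(c["frame"],cv2.COLOR_RGB2HSV).astype(int)
    m=np.zeros((480,640),bool);m[box[2]:box[3],box[0]:box[1]]=1
    m&=(hsv[...,2]>170)&(hsv[...,1]<125)&(W[...,2]>40)&(W[...,2]<100)
    p=W[m];q=p[:,:2]-p[:,:2].mean(0);w,V=np.linalg.eigh(q.T@q);d=V[:,1]*np.sign(V[0,1])
    s=q@d;x=q@np.array([-d[1],d[0]]);mean=p.mean(0)
    print(n,len(p),mean.round(1),"yaw",np.degrees(np.arctan2(d[1],d[0])),s.min(),s.max())
    for a in range(-60,60,8):
        k=(s>=a)&(s<a+8)
        if k.sum():print(a,k.sum(),x[k].min().round(),x[k].max().round(),p[k].mean(0).round(1))
# bolts on the plate z=10, top
c=dict(np.load("top.npz"));K=c["intrinsics"]
for z,pts in((10,[(272,94),(108,212),(438,312),(273,434)]),):
    g=[]
    for u,v in pts:
        r=c["R"].T@np.linalg.solve(K,[315+u/6-.4,210+v/6-.4,1]);o=-c["R"].T@c["t"];g.append((o+r*(z-o[2])/r[2])[:2])
    g=np.array(g);print(g.round(1),g.mean(0)); e=g[0]-g[2]+g[1]-g[3];print(np.degrees(np.arctan2(e[1],e[0])))
A=cur();S=scoopR(35,18);B=T([515,-135,150],toolR(S));r,p=rows(A,B,20);print(r);print(p[::3]);
E
```

```text
top 695 [ 468.9 -163.8   61.1] yaw 36.465540130555105 -35.202596726827004 61.431672146032156
-36 84 -22.0 23.0 [ 443.2 -182.1   67.2]
-28 91 -21.0 22.0 [ 449.9 -178.6   65.4]
-20 87 -19.0 21.0 [ 456.1 -173.4   62.5]
-12 82 -18.0 20.0 [ 462.7 -168.8   62.9]
-4 73 -18.0 18.0 [ 469.  -164.    61.5]
4 66 -15.0 17.0 [ 474.8 -158.5   60. ]
12 64 -15.0 15.0 [ 481.9 -154.3   56.7]
20 52 -13.0 14.0 [ 487.5 -149.    56.3]
28 34 -11.0 12.0 [ 493.8 -144.9   56. ]
36 19 -5.0 4.0 [ 501.5 -140.2   56.1]
44 18 -5.0 4.0 [ 507.9 -135.8   54.2]
52 21 -5.0 4.0 [ 514.6 -131.2   51.7]
scene 79 [ 475.6 -156.5   63.3] yaw 36.029258176190844 -37.3076932342627 35.350032921296936
-44 1 -13.0 -13.0 [ 453.3 -189.4   68.6]
-28 5 -9.0 12.0 [ 457.  -168.9   67.1]
-20 25 -6.0 6.0 [ 462.4 -166.3   69. ]
-12 4 2.0 4.0 [ 468.5 -158.2   66.6]
-4 11 -11.0 13.0 [ 474.9 -155.7   64.8]
4 4 -12.0 5.0 [ 483.3 -153.8   59.2]
12 18 -13.0 9.0 [ 487.8 -146.2   56.9]
20 10 -11.0 8.0 [ 495.2 -144.2   57.7]
28 1 -7.0 -7.0 [ 508.  -141.    56.6]
[[ 529.  -163.7]
 [ 488.1 -106.4]
 [ 452.5 -218.8]
 [ 411.3 -161.6]] [ 470.22551647 -162.61279675]
35.72951772397456
[-4.643  1.282  0.961  1.015 -0.47   6.433]
[[149. 555. 218.]
 [292. 539. 190.]
 [422. 475. 166.]
 [524. 371. 148.]
 [585. 238. 137.]
 [599.  92. 135.]
 [564. -50. 142.]]
```

```bash
python3 - <<'E'
from h import *
A=cur();B=T([511,-132,210],toolR(scoopR(36,18)));r,p=rows(A,B,22);print(r);print(p[::3])
E
```

```text
[-4.226  1.091  0.606  0.915 -0.433  5.803]
[[149. 555. 218.]
 [279. 540. 201.]
 [398. 486. 186.]
 [496. 398. 177.]
 [563. 285. 173.]
 [593. 157. 176.]
 [583.  26. 187.]
 [535. -96. 203.]]
```

Request:
{"op": "move_arm", "data": {
  "targets": [-4.23, 1.09, 0.6, 0.91, -0.43, 5.8, -4.23, 1.09, 0.6, 0.91, -0.43, 5.8, -4.23, 1.09, 0.6, 0.91, -0.43, 5.8, -4.23, 1.09, 0.6, 0.91, -0.43, 5.8, -4.23, 1.09, 0.6, 0.91, -0.43, 5.8, -4.23, 1.09, 0.6, 0.91, -0.43, 5.8, -4.23, 1.09, 0.6, 0.91, -0.43, 5.8, -4.23, 1.09, 0.6, 0.91, -0.43, 5.8],
  "gripper": 100,
  "force": 50
}}

```text
time: 1.1
tcp_pos: [467.7, 430.3, 179.6]
ee_rot: [0.512, 0.856, -0.066, 0.021]
wrist_force: [-0.6, 0.7, -0.6]
grip_width: 57.1
grip_force: 0.0
```

Request:
{"op": "move_arm", "data": {
  "targets": [-4.23, 1.09, 0.6, 0.91, -0.43, 5.8, -4.23, 1.09, 0.6, 0.91, -0.43, 5.8, -4.23, 1.09, 0.6, 0.91, -0.43, 5.8, -4.23, 1.09, 0.6, 0.91, -0.43, 5.8, -4.23, 1.09, 0.6, 0.91, -0.43, 5.8, -4.23, 1.09, 0.6, 0.91, -0.43, 5.8, -4.23, 1.09, 0.6, 0.91, -0.43, 5.8, -4.23, 1.09, 0.6, 0.91, -0.43, 5.8]
}}

```text
time: 2.1
tcp_pos: [594.9, 111.6, 179.3]
ee_rot: [0.806, 0.579, -0.12, 0.038]
wrist_force: [0.2, -0.2, -1.0]
grip_width: 57.2
grip_force: 0.0
```

Request:
{"op": "move_arm", "data": {
  "targets": [-4.23, 1.09, 0.6, 0.91, -0.43, 5.8, -4.23, 1.09, 0.6, 0.91, -0.43, 5.8, -4.23, 1.09, 0.6, 0.91, -0.43, 5.8, -4.23, 1.09, 0.6, 0.91, -0.43, 5.8, -4.23, 1.09, 0.6, 0.91, -0.43, 5.8, -4.23, 1.09, 0.6, 0.91, -0.43, 5.8]
}}

```text
time: 2.85
tcp_pos: [510.9, -133.0, 210.1]
ee_rot: [0.94, 0.304, -0.148, 0.047]
wrist_force: [0.4, -0.5, 0.4]
grip_width: 56.9
grip_force: 0.0
```

```bash
python3 - <<'E'
from h import *
from bench import *
s=get_state();print(s["qpos"].round(2),s["tcp_pos"],s["grip_width"],tips_ahead)
A=cur();c=capture("wrist");np.savez("w1.npz",A=A,**c);cv2.imwrite("pics/w1.png",c["frame"][:,:,::-1])
print(c["intrinsics"],c["hand_eye"]);print(A.round(3))
print(rows(A,T([511,-132,110],toolR(scoopR(36,18))),1)[0])
E
```

```text
[-0.27  0.27  1.51 -0.24  1.56  0.7 ] [ 510.87867237 -133.03068555  210.05577614] 56.88015168961241 14.0
[[371.64829954   0.         318.36618403]
 [  0.         371.64829954 236.48515252]
 [  0.           0.           1.        ]] [[ 1.22262963e-03 -9.69190368e-01 -2.46309836e-01  7.06261034e+01]
 [ 9.99999236e-01  1.23026525e-03  1.22883720e-04  6.70682061e-01]
 [ 1.83928714e-04 -2.46309798e-01  9.69191132e-01 -1.64554696e+02]
 [ 0.00000000e+00  0.00000000e+00  0.00000000e+00  1.00000000e+00]]
[[ 7.71000e-01  5.86000e-01 -2.49000e-01  5.10879e+02]
 [ 5.58000e-01 -8.10000e-01 -1.78000e-01 -1.33031e+02]
 [-3.06000e-01 -2.00000e-03 -9.52000e-01  2.10056e+02]
 [ 0.00000e+00  0.00000e+00  0.00000e+00  1.00000e+00]]
[ 3.132 -0.059  9.503 -0.133 -0.16  -0.081]
```

View pics/w1.png

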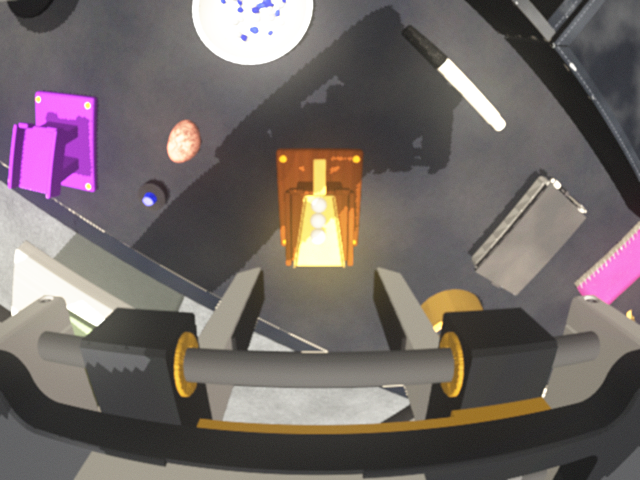

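The wrist view shows the scoop's tail running vertically from (320,159) to (320,192), between the open fingers and well aligned with them. I'll check it by ray onto the tail's plane.

```bash
python3 - <<'E'
from h import *
c=dict(np.load("w1.npz"));K=c["intrinsics"];A=c["A"];M=A@c["hand_eye"];f=K[0,0];W=None
hsv=cv2.cvtColor(c["frame"],cv2.COLOR_RGB2HSV).astype(int)
def ray(u,v):
    a=np.array([u-K[0,2],v-K[1,2]]);r=np.hypot(*a);t=r/f
    return np.r_[a/r*np.sin(t),np.cos(t)]
for u,v,z in((319.5,159,49),(319.5,170,51),(319.5,190,57)):
    d=M[:3,:3]@ray(u,v);o=M[:3,3];P=o+d*(z-o[2])/d[2];q=ray(u,v);D=c["depth"][int(v)+1,int(u)]
    print(P.round(1),"depth pt",(M[:3,:3]@(q/q[2]*D)+o).round(1))
row=c["frame"][170,300:340].astype(int);print(row[10:30].tolist())
E
```

```text
[ 518.9 -128.8   49. ] depth pt [ 518.9 -128.8   49. ]
[ 511.4 -134.3   51. ] depth pt [ 511.6 -134.2   51.4]
[ 498.5 -143.7   57. ] depth pt [ 498.4 -143.7   56.7]
[[162, 88, 41], [158, 88, 43], [174, 110, 51], [227, 167, 80], [248, 214, 102], [252, 232, 116], [252, 231, 118], [251, 230, 118], [251, 228, 113], [251, 229, 114], [251, 229, 116], [251, 228, 113], [251, 229, 117], [252, 231, 115], [251, 224, 109], [237, 187, 89], [183, 120, 57], [156, 88, 47], [156, 88, 45], [168, 93, 44]]
```

```bash
python3 - <<'E'
from h import *
A=cur();R=toolR(scoopR(36,18));B=T([510.8,-134.4,45.5],R);P=B.copy();P[:3,3]-=60*R[:,2]
print(rows(A,P,4)[0],rows(P,B,5)[0])
E
```

```text
[ 1.361 -0.032  2.415 -0.022  0.016 -0.116] [-0.   0.   1.2 -0.   0.  -0. ]
```

Request:
{"op": "move_arm", "data": {
  "targets": [1.36, -0.03, 2.41, 0, 0, -0.12, 1.36, -0.03, 2.41, 0, 0, -0.12, 1.36, -0.03, 2.41, 0, 0, -0.12, 1.36, -0.03, 2.41, 0, 0, -0.12, 0, 0, 0, 0, 0, 0],
  "gripper": 110
}}

```text
time: 3.52
tcp_pos: [526.8, -116.5, 99.4]
ee_rot: [0.938, 0.311, -0.15, 0.045]
wrist_force: [-0.4, -0.1, -0.1]
grip_width: 52.9
grip_force: 0.0
```

```bash
python3 - <<'E'
from h import *
A=cur();R=toolR(scoopR(36,18));B=T([510.8,-134.4,45.5],R)
print(rows(A,B,5)[0]*5)
E
```

```text
[-0.565  0.525  5.845 -0.33   0.03   0.71 ]
```

Request:
{"op": "move_arm", "data": {
  "targets": [-0.57, 0.52, 0.6, -0.33, 0, 0.71, 0, 0, 1.5, 0, 0, 0, 0, 0, 1.5, 0, 0, 0, 0, 0, 0, 0, 0, 0, 0, 0, 0, 0, 0, 0]
}}

```text
time: 4.15
tcp_pos: [518.9, -131.5, 69.6]
ee_rot: [0.94, 0.305, -0.146, 0.05]
wrist_force: [0.2, 0.2, 0.2]
grip_width: 53.5
grip_force: 0.0
```

```bash
python3 - <<'E'
from h import *
from bench import capture
A=cur();R=toolR(scoopR(36,18));B=T([510.8,-134.4,45.5],R)
print(rows(A,B,1)[0])
c=capture("wrist");cv2.imwrite("pics/w2.png",c["frame"][:,:,::-1])
E
```

```text
[-0.056 -0.256  2.543  0.271 -0.21  -0.133]
```

View pics/w2.png

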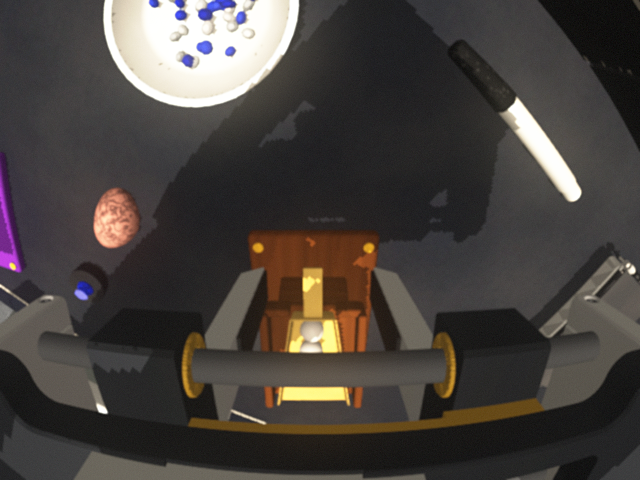

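The tail at (313,268–315) lies about 6 px left of the mid-line between the fingers. That agrees with the computed shift of -2.5 mm along y.

Request:
{"op": "move_arm", "data": {
  "targets": [-0.05, -0.25, 0.6, 0.2, -0.2, 0, 0, 0, 1, 0, 0, 0, 0, 0, 0.9, 0, 0, 0, 0, 0, 0, 0, 0, 0, 0, 0, 0, 0, 0, 0]
}}

```text
time: 4.82
tcp_pos: [510.9, -134.3, 45.8]
ee_rot: [0.94, 0.304, -0.148, 0.049]
wrist_force: [0.3, -0.8, 0.9]
grip_width: 52.9
grip_force: 0.0
```

```bash
python3 - <<'E'
from h import *
A=cur();R=toolR(scoopR(36,18));B=T([510.8,-134.4,45.5],R)
print(rows(A,B,1)[0])
E
```

```text
[-0.002  0.002  0.037  0.068 -0.005 -0.129]
```

Request:
{"op": "move_arm", "data": {
  "targets": [0, 0, 0, 0, 0, 0, 0, 0, 0, 0, 0, 0, 0, 0, 0, 0, 0, 0, 0, 0, 0, 0, 0, 0, 0, 0, 0, 0, 0, 0, 0, 0, 0, 0, 0, 0, 0, 0, 0, 0, 0, 0, 0, 0, 0, 0, 0, 0],
  "gripper": 255,
  "force": 45
}}

```text
time: 5.82
tcp_pos: [510.9, -134.2, 45.9]
ee_rot: [0.94, 0.304, -0.148, 0.049]
wrist_force: [0.3, -0.4, 0.1]
grip_width: 7.8
grip_force: 45.0
```

```bash
python3 - <<'E'
from h import *
from bench import capture
A=cur();print(A.round(3))
B=A.copy();B[2,3]+=60;print(rows(A,B,12)[0])
c=capture("top");cv2.imwrite("pics/t2.png",cv2.resize(c["frame"][195:305,300:410,::-1],(550,550)))
E
```

```text
[[ 7.71000e-01  5.86000e-01 -2.49000e-01  5.10886e+02]
 [ 5.57000e-01 -8.10000e-01 -1.83000e-01 -1.34209e+02]
 [-3.09000e-01  2.00000e-03 -9.51000e-01  4.59170e+01]
 [ 0.00000e+00  0.00000e+00  0.00000e+00  1.00000e+00]]
[-0.154  0.001 -0.476  0.     0.     0.   ]
```

View pics/t2.png

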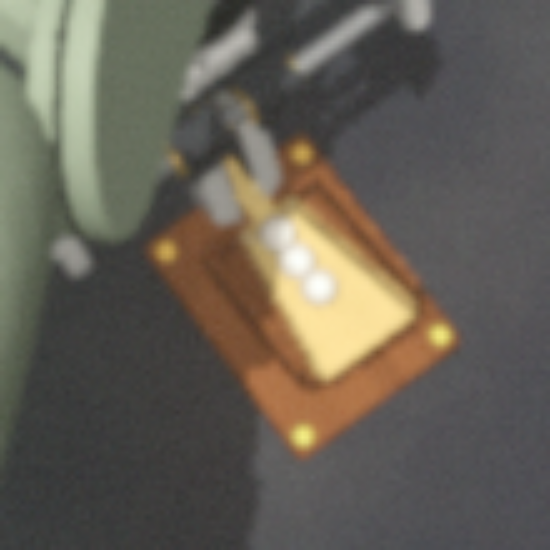

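The fingers hold the tail and all three beads are in the scoop. Lifting gently, straight up.

Request:
{"op": "move_arm", "data": {
  "targets": [-0.06, 0, -0.19, 0, 0, 0, -0.15, 0, -0.48, 0, 0, 0, -0.15, 0, -0.48, 0, 0, 0, -0.15, 0, -0.48, 0, 0, 0, -0.15, 0, -0.48, 0, 0, 0, -0.15, 0, -0.48, 0, 0, 0, -0.15, 0, -0.48, 0, 0, 0, -0.15, 0, -0.48, 0, 0, 0]
}}

```text
time: 6.88
tcp_pos: [511.2, -133.9, 83.4]
ee_rot: [0.94, 0.304, -0.148, 0.049]
wrist_force: [0.3, 0.2, -0.3]
grip_width: 7.5
grip_force: 45.0
```

Request:
{"op": "move_arm", "data": {
  "targets": [-0.22, 0, -0.67, 0, 0, 0, -0.3, 0, -0.95, 0, 0, 0, -0.3, 0, -0.95, 0, 0, 0, -0.3, 0, -0.95, 0, 0, 0, -0.3, 0, -0.95, 0, 0, 0, -0.22, 0, -0.67, 0, 0, 0, -0.12, 0, -0.38, 0, 0, 0, 0, 0, 0, 0, 0, 0]
}}

```text
time: 7.88
tcp_pos: [511.5, -133.7, 141.3]
ee_rot: [0.94, 0.304, -0.148, 0.049]
wrist_force: [-0.2, -1.1, 0.1]
grip_width: 8.1
grip_force: 45.0
```

Request:
{"op": "move_arm", "data": {
  "targets": [-0.15, 0, -0.48, 0, 0, 0, -0.3, 0, -0.95, 0, 0, 0, -0.45, 0, -1.4, 0, 0, 0, -0.45, 0, -1.4, 0, 0, 0, -0.45, 0, -1.4, 0, 0, 0, -0.3, 0, -0.95, 0, 0, 0, -0.15, 0, -0.48, 0, 0, 0, 0, 0, 0, 0, 0, 0]
}}

```text
time: 8.88
tcp_pos: [511.7, -133.3, 215.4]
ee_rot: [0.94, 0.304, -0.148, 0.049]
wrist_force: [0.1, -0.2, -0.7]
grip_width: 7.8
grip_force: 45.0
```

```bash
python3 - <<'E'
from h import *
from bench import capture
A=cur();print(A.round(3))
c=capture("wrist");cv2.imwrite("pics/w3.png",c["frame"][150:450,170:470,::-1])
d=capture("top");cv2.imwrite("pics/t3.png",np.hstack([cv2.resize(c["frame"][200:450,195:445,::-1],(400,400)),cv2.resize(d["frame"][175:305,310:440,::-1],(400,400))]))
E
```

```text
[[ 7.71000e-01  5.86000e-01 -2.49000e-01  5.11718e+02]
 [ 5.57000e-01 -8.10000e-01 -1.83000e-01 -1.33344e+02]
 [-3.09000e-01  2.00000e-03 -9.51000e-01  2.15384e+02]
 [ 0.00000e+00  0.00000e+00  0.00000e+00  1.00000e+00]]
```

View pics/t3.png

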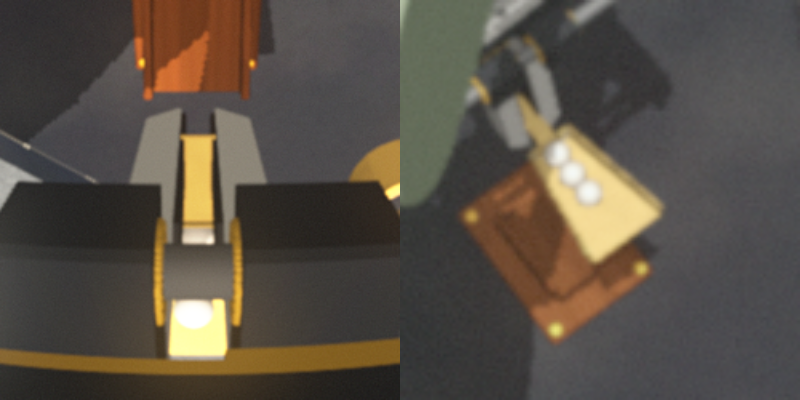

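```bash
python3 - <<'E'
from h import *
from bench import capture
A=cur();c=capture("top");W=cloud(c);hsv=cv2.cvtColor(c["frame"],cv2.COLOR_RGB2HSV).astype(int)
L=(W-A[:3,3])@A[:3,:3]   # tool coords
m=(L[...,0]<-5)&(L[...,0]>-110)&(abs(L[...,1])<35)&(L[...,2]>-20)&(L[...,2]<30)&(hsv[...,2]>150)
p=L[m]
for a in range(-104,0,8):
    k=(p[:,0]>=a)&(p[:,0]<a+8)
    if k.sum()>3:print(a,k.sum(),p[k][:,1].min().round(),p[k][:,1].max().round(),np.percentile(p[k][:,2],[10,50,90]).round(1))
C=np.array([510.5,234.2]);t=np.array([np.cos(np.radians(36)),np.sin(np.radians(36))])
n=A[:3,3]+A[:3,:3]@[-89,0,5];print("nose",n)
goal=np.r_[C+15*t,n[2]];B=A.copy();B[:3,3]+=goal-n;print(B[:3,3],A[:3,:3].T@(goal-n)/10, "down",A[:3,:3].T@[0,0,-10*1.])
# tilt rows about nose
N=A@T([-89,0,5],np.eye(3))
for d in(3,-3):
    D=T([-89,0,5],np.eye(3))@T([0,0,0],Ro.from_euler('y',d,degrees=True).as_matrix())@T([89,0,-5],np.eye(3))
    print(d,D[:3,3]/10,"dz tcp",(A@D)[2,3]-A[2,3])
E
```

```text
-96 15 -21.0 21.0 [5.1 6.2 7.9]
-88 139 -22.0 22.0 [4.4 7.4 8.9]
-80 122 -21.0 22.0 [1.3 6.9 8.4]
-72 136 -20.0 20.0 [-1.7  6.7  8.4]
-64 124 -18.0 19.0 [-6.   5.1  8.1]
-56 99 -17.0 18.0 [-5.   5.2  7.5]
-48 96 -16.0 16.0 [-6.8  2.5  7.4]
-40 97 -14.0 15.0 [-6.2  2.5  7. ]
-32 64 -12.0 13.0 [-7.2 -1.1  7.4]
-24 42 -10.0 12.0 [-6.8 -4.1  5.8]
-16 31 -4.0 8.0 [-7.1 -5.5 -2.9]
-8 5 -2.0 3.0 [-7.3 -5.3 -5.2]
nose [ 441.42088634 -183.72539968  237.37270594]
[592.45402824 293.53330971 214.58194039] [ 30.0420344  -29.80472152  -9.80822869] down [ 3.09497355 -0.00963359  9.50899815]
3 [-0.03836512  0.         -0.46510478] dz tcp 4.541419503010189
-3 [0.01397084 0.         0.46647524] dz tcp -4.4789515988030075
```

Request:
{"op": "move_arm", "data": {
  "targets": [0.48, -0.48, -0.16, 0, 0, 0, 0.97, -0.96, -0.32, 0, 0, 0, 1.45, -1.44, -0.47, 0, 0, 0, 1.73, -1.72, -0.56, 0, 0, 0, 1.73, -1.72, -0.56, 0, 0, 0, 1.73, -1.72, -0.57, 0, 0, 0, 1.73, -1.72, -0.56, 0, 0, 0, 1.73, -1.72, -0.57, 0, 0, 0]
}}

```text
time: 10.02
tcp_pos: [542.8, 33.3, 215.0]
ee_rot: [0.939, 0.305, -0.148, 0.049]
wrist_force: [0.4, -1.2, -1.5]
grip_width: 8.0
grip_force: 45.0
```

Request:
{"op": "move_arm", "data": {
  "targets": [1.73, -1.72, -0.56, 0, 0, 0, 1.73, -1.72, -0.57, 0, 0, 0, 1.73, -1.72, -0.56, 0, 0, 0, 1.73, -1.72, -0.57, 0, 0, 0, 1.73, -1.72, -0.56, 0, 0, 0, 1.73, -1.72, -0.57, 0, 0, 0, 1.73, -1.72, -0.56, 0, 0, 0, 1.73, -1.72, -0.57, 0, 0, 0]
}}

```text
time: 11.02
tcp_pos: [580.2, 229.4, 215.0]
ee_rot: [0.94, 0.304, -0.148, 0.049]
wrist_force: [0.2, -0.5, -0.4]
grip_width: 7.5
grip_force: 45.0
```

Request:
{"op": "move_arm", "data": {
  "targets": [1.73, -1.72, -0.56, 0, 0, 0, 1.45, -1.44, -0.47, 0, 0, 0, 0.97, -0.96, -0.32, 0, 0, 0, 0.48, -0.48, -0.16, 0, 0, 0, 0, 0, 0, 0, 0, 0, 0, 0, 0, 0, 0, 0]
}}

```text
time: 11.78
tcp_pos: [592.5, 292.9, 215.1]
ee_rot: [0.94, 0.304, -0.149, 0.049]
wrist_force: [0.3, 0.5, -0.7]
grip_width: 7.5
grip_force: 45.0
```

```bash
python3 - <<'E'
from h import *
from bench import *
A=cur();print(A.round(3),get_state()["qpos"].round(2))
d=capture("top");s=capture("scene")
cv2.imwrite("pics/t4.png",np.hstack([cv2.resize(d["frame"][160:290,80:210,::-1],(400,400)),cv2.resize(s["frame"][130:250,170:290,::-1],(400,400))]))
C=np.array([510.5,234.2]);t=np.array([np.cos(np.radians(36)),np.sin(np.radians(36))])
n=A[:3,3]+A[:3,:3]@[-90,0,7];print("nose",n);g=np.r_[C+15*t,140];print(A[:3,:3].T@(g-n)/10)
E
```

```text
[[ 7.71000e-01  5.86000e-01 -2.49000e-01  5.92474e+02]
 [ 5.57000e-01 -8.10000e-01 -1.83000e-01  2.92912e+02]
 [-3.09000e-01  2.00000e-03 -9.51000e-01  2.15146e+02]
 [ 0.00000e+00  0.00000e+00  0.00000e+00  1.00000e+00]] [ 0.37  0.62  1.02 -0.08  1.81  1.31]
nose [521.32343577 241.5447964  236.31318611]
[ 3.16070599 -0.0630969   9.09984234]
```

View pics/t4.png

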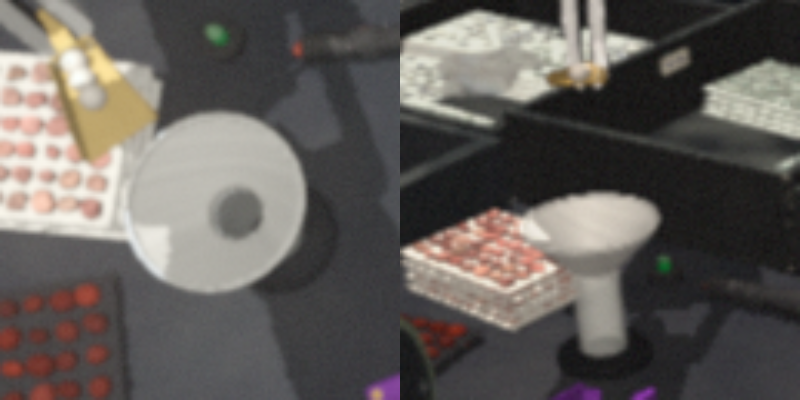

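All three beads are in the scoop at about (80,80) in the left crop. The nose's apparent offset from the funnel is the parallax expected for its height. Lowering now.

Request:
{"op": "move_arm", "data": {
  "targets": [0.16, -0.06, 0.45, 0, 0, 0, 0.32, 0, 0.91, 0, 0, 0, 0.42, 0, 1.21, 0, 0, 0, 0.42, 0, 1.21, 0, 0, 0, 0.42, 0, 1.21, 0, 0, 0, 0.42, 0, 1.21, 0, 0, 0, 0.42, 0, 1.21, 0, 0, 0, 0.32, 0, 0.91, 0, 0, 0]
}}

```text
time: 12.88
tcp_pos: [593.5, 295.0, 125.9]
ee_rot: [0.94, 0.304, -0.149, 0.049]
wrist_force: [0.8, -0.2, -0.9]
grip_width: 7.6
grip_force: 45.0
```

Request:
{"op": "move_arm", "data": {
  "targets": [0.18, 0, 0.5, 0, 0, 0, 0.09, 0, 0.28, 0, 0, 0, 0, 0, 0, 0, 0, 0, 0, 0, 0, 0, 0, 0]
}}

```text
time: 13.38
tcp_pos: [594.1, 295.2, 119.3]
ee_rot: [0.94, 0.304, -0.148, 0.049]
wrist_force: [-0.5, 0.7, -0.8]
grip_width: 7.8
grip_force: 45.0
```

```bash
python3 - <<'E'
from h import *
from bench import *
A=cur();n=A[:3,3]+A[:3,:3]@[-90,0,7];print("nose",n)
c=capture("top");W=cloud(c);hsv=cv2.cvtColor(c["frame"],cv2.COLOR_RGB2HSV).astype(int)
L=(W-A[:3,3])@A[:3,:3]
m=(L[...,0]<-75)&(L[...,0]>-100)&(abs(L[...,1])<30)&(L[...,2]>-5)&(L[...,2]<14)&(hsv[...,1]>60)
q=W[m];e=L[m];k=e[:,0]<e[:,0].min()+6;print(len(q),q[k].mean(0),e[k].mean(0))
d=2.;D=T([-90,0,7],np.eye(3))@T([0,0,0],Ro.from_euler('y',d,degrees=True).as_matrix())@T([90,0,-7],np.eye(3));print(D[:3,3]/10,(A@D)[2,3]-A[2,3])
E
```

```text
nose [523.0065034  243.78915404 140.31848812]
140 [525.86361116 246.86068712 139.04426635] [-85.69266989  -0.8152856    6.94309696]
[-0.0299122   0.         -0.31366905] 3.076333858293367
```

Request:
{"op": "move_arm", "data": {
  "targets": [-0.03, 0, -0.31, 0, 2, 0, -0.03, 0, -0.31, 0, 2, 0, -0.03, 0, -0.31, 0, 2, 0, -0.03, 0, -0.31, 0, 2, 0, -0.03, 0, -0.31, 0, 2, 0, -0.03, 0, -0.31, 0, 2, 0, -0.03, 0, -0.31, 0, 2, 0, -0.03, 0, -0.31, 0, 2, 0]
}}

```text
time: 14.42
tcp_pos: [595.6, 296.4, 143.9]
ee_rot: [0.951, 0.308, -0.015, 0.006]
wrist_force: [0.6, -0.2, -0.6]
grip_width: 7.8
grip_force: 45.0
```

Request:
{"op": "move_arm", "data": {
  "targets": [-0.03, 0, -0.31, 0, 2, 0, -0.03, 0, -0.31, 0, 2, 0, -0.03, 0, -0.31, 0, 2, 0, 0, 0, 0, 0, 0, 0, 0, 0, 0, 0, 0, 0, 0, 0, 0, 0, 0, 0, 0, 0, 0, 0, 0, 0, 0, 0, 0, 0, 0, 0]
}}

```text
time: 15.42
tcp_pos: [595.0, 296.1, 152.5]
ee_rot: [0.951, 0.308, 0.033, -0.01]
wrist_force: [-0.4, 0.5, 0.3]
grip_width: 8.0
grip_force: 45.0
```

Request:
{"op": "move_arm", "data": {
  "targets": [-0.03, 0, -0.31, 0, 2, 0, -0.03, 0, -0.31, 0, 2, 0, -0.03, 0, -0.31, 0, 2, 0, -0.03, 0, -0.31, 0, 2, 0, -0.03, 0, -0.31, 0, 2, 0, -0.03, 0, -0.31, 0, 2, 0, -0.03, 0, -0.31, 0, 2, 0, -0.03, 0, -0.31, 0, 2, 0]
}}

```text
time: 16.42
tcp_pos: [589.2, 291.9, 176.8]
ee_rot: [0.937, 0.304, 0.166, -0.053]
wrist_force: [0.5, 0.0, 0.5]
grip_width: 7.8
grip_force: 45.0
```

Request:
{"op": "move_arm", "data": {
  "targets": [-0.03, 0, -0.31, 0, 2, 0, -0.03, 0, -0.31, 0, 2, 0, -0.03, 0, -0.31, 0, 2, 0, 0, 0, 0, 0, 0, 0, 0, 0, 0, 0, 0, 0, 0, 0, 0, 0, 0, 0, 0, 0, 0, 0, 0, 0, 0, 0, 0, 0, 0, 0]
}}

```text
time: 17.42
tcp_pos: [585.8, 289.5, 184.8]
ee_rot: [0.927, 0.301, 0.214, -0.068]
wrist_force: [-0.3, -0.3, -0.1]
grip_width: 7.7
grip_force: 45.0
```

```bash
python3 - <<'E'
from h import *
from bench import *
A=cur();n=A[:3,3]+A[:3,:3]@[-90,0,7];print("nose",n,"nose-down deg",np.degrees(np.arcsin(A[2,0])),get_state()["qpos"].round(2))
d=capture("top");s=capture("scene")
cv2.imwrite("pics/t5.png",np.hstack([cv2.resize(d["frame"][165:285,80:200,::-1],(400,400)),cv2.resize(s["frame"][150:250,180:280,::-1],(400,400))]))
E
```

```text
nose [522.83078024 243.76963317 139.0306105 ] nose-down deg 26.004782915963318 [0.24 0.14 1.77 0.22 0.82 1.07]
```

View pics/t5.png

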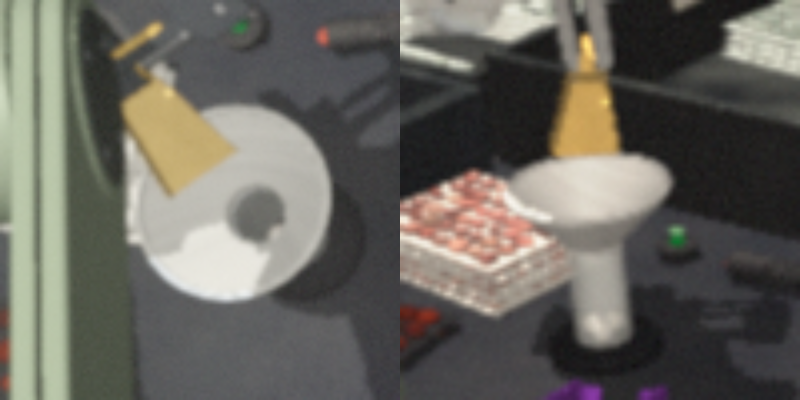

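The scoop is empty and nose-down above the funnel. The funnel is clear, and pale beads show at the bottom of the tube at about (605,325) in the right crop.

```bash
python3 -c "
from bench import *
print(finish_job())"
```

```text
the job is handed in; nothing more can be done
None
```

I drew the scoop out with its three beads, tipped it over the funnel and handed the job in at about 17.5 s. The last picture showed the scoop empty, held 26° nose-down about 14 mm above the rim, the funnel clear and pale beads at the bottom of the tube, though I couldn't count all three there and `finish_job()` returned no verdict.

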